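# Send the loaded printing slide home and latch it

## Task

Two loading slides of a pad printer stand on the table, both pulled out towards the robot; one carries a wooden cube in its nest, the other is empty. With the fingertips, push the loaded slide all the way in against its end stop, then push the finger post of the same unit's latch so that the bar swings fully across behind the slide. Do not touch or unseat the cube, and leave the empty slide unit and the things around it as they are.

Things in the scene. Friction and masses are not known exactly. Their poses are not given: they have to be found in the camera images.
- work: The loaded slide unit, fixed on the table left or right of the empty one: dark steel bed 350 x 110 x 12 mm. Origin: centre of its underside. x runs along the track from the open end (near the robot) to the end stop, y to the left, z up; yaw within 0.2 rad of the robot's x. End stop at x 155 to 175, top 46 mm high; latch keeper at x 21 to 51, y -45 to -55 mm, top 42 mm high.
- work_slide (a joint): Distance of the loaded slide from home, m: 0 = against the end stop, starts at 0.095, moves inward along the unit's +x. Friction 1.5 N, damping 6 N s/m, no spring. The aluminium carriage, 0.4 to 0.9 kg, is 130 mm long, 76 mm wide; its near end is an upright push block 76 mm wide, 20 mm thick, from 21 to 81 mm above the table.
- work_face (a point): Point on the flat near face (the one facing the open end) of the loaded slide's push block, at mid width, 55 mm above the table. Moves with the slide; when home it lies at x = 25 mm on the unit. Push here along the unit's +x.
- work_nest (a point): Centre of the nest floor of the loaded slide, 35 mm above the table, 77 mm inward of work_face. Nest opening 43 x 43 mm, black walls 12 mm high and 8 mm thick.
- work_latch (a joint): Angle a of the loaded unit's latch, rad: 0 = closed, bar straight across the track (mechanical stop); pi/2 = bar beside the track, pointing along the unit's -x. Starts 1.55 to 1.9 (a little outward). The post is 90 mm from the pivot along (-sin a, -cos a) in the unit's x, y: closing moves it first to -y, then +x. Hinge friction 0.08 N m, no spring: about 1 N at the post.
- work_post (a point): On the axis of the upright black finger post of the loaded unit's latch, 75 mm above the table: a cylinder 16 mm in diameter, from 53 to 95 mm above the table. It stands on the latch bar, flat steel 16 mm wide that reaches 113 mm from the pivot, its top 53 mm above the table. Push the post sideways.
- work_pivot (a point): Pivot axis of the loaded unit's latch, 75 mm above the table, at x 14, y 62 mm on the unit. The pivot head itself (22 mm in diameter) ends 59 mm above the table.
- cube: Light wooden cube, 40 mm, 45 g, edges rounded, standing loose in the nest of the loaded slide, 1.5 mm clearance each side. Origin: centre of its underside (35 mm above the table); its top is 75 mm above the table.
- idle_nest (a point): Centre of the nest floor of the empty slide; that unit is built exactly like the loaded one. Leave it where it is.
- idle_post (a point): Finger post of the empty unit's latch, same as work_post. Leave it where it is.
- tape: Bystander: roll of amber tape lying flat, 100 mm across, 48 mm high. Origin: centre of its underside.
- ink: Bystander: white ink jar, 64 mm in diameter, 75 mm high. Origin: centre of its underside.
- spare: Bystander: another 40 mm wooden cube, standing on the table between the far ends of the two units. Origin: centre of its underside.

How it is judged:
By the outcome, as a careful person would: the job done as asked, in the order asked, and still so for the second after the job is handed in, with the robot touching nothing.
It also fails if it takes over 48 s, if anything falls off the work surface, if the arm or the gripper's body presses on something with over 40 N, if the wrist force passes 120 N, or if a joint passes its speed limit or range.

## Robot

A 7-joint arm with a two-finger parallel gripper is mounted at the origin on the work surface. World frame = base frame: x ahead of the robot, y to its left, z up, the work surface at z = 0. Lengths are in m, angles in rad, forces in N, time in s.
With the tool pointing down it reaches from about 0.4 to 0.85 m from the base axis. Payload 6.9 kg.
Tool frame: the origin (TCP) lies midway between the tips of the shut fingers; the grasp point (between the pads) lies behind it (ctrl.pinch_z is the z of the grasp point in the tool frame, in m); z points along the fingers, y is the direction in which the jaws open and shut (so a half turn about z gives the same grasp; the last joint's range is limited). The gripper opens to 85 mm and grips with 20 to 120 N. Pads are 22 mm wide; open, the fingers measure 114 mm over their backs; the gripper's body (76 mm by 85 mm) begins 54 mm behind the grasp point. The pads swing forward as they close: fully open they stand 13 mm farther back than shut.
Start: joints at [1.26, 0.507, -0.238, 1.5, 0.126, 1.149, -0.155], TCP at [0.252, -0.572, 0.231] pointing down, gripper open.
Joint ranges: [-3.08, 3.08], [-0.24, 2.05], [-1.43, 1.35], [0, 2.5], [-1.52, 4.66], [0.17, 1.96], [-2.89, 2.89]. Speed limits (rad/s): [2.39, 2.39, 3.14, 3.14, 3.14, 3.14, 3.14].

## Interface

Orientations are given as a unit quaternion [w, x, y, z].
In Python, from station import ctrl, get_state, vision, ticket, models gives the robot as it stands. Calls block until the motion is done:
- ctrl.movep(position, orientation): joint-space move of the TCP to a pose.
- ctrl.movel(position, frame=None, max_speed=0.15): straight line of the TCP; frame=None keeps the orientation; max_speed is the mean speed in m/s.
- ctrl.set_joints(angles): joint-space move.
- ctrl.ungrasp() and ctrl.close_gripper(force=None): open the fingers fully, or close them until they stop; force is the grip in N (None keeps the last).
- ctrl.pause(seconds).
- ctrl.ik(position, orientation): joint angles nearest the present ones, or None.
- get_state(): the state.
- vision.grab_frame(name): name is "scene" or "side" or "wrist"; returns (picture, depth): 400x640x3 uint8, blue, green, red; 400x640 float32, m along the optical axis (not along the pixel's ray), 0 where there is no reading.
- vision.camera_info(name): a dict with "mtx" (3x3 intrinsics, pixels), "dist_coeffs" ([k1, k2, p1, p2, k3] as OpenCV has them; the pictures are not rectified), "R" (3x3) and "t" (3): a world point X has camera coordinates R X + t; the wrist camera has in their place "hand_eye" (4x4, takes a point from camera to tool coordinates, whose origin is the TCP and whose axes are the flange's). Camera axes: x right, y down, z forward; pixel columns grow to the right and rows downward; lengths in m; the calibration is good to about 2 mm. A picture is of the moment at which its call begins: read the wrist's pose just before it. camera_info takes no time and is no camera call.
A pose or a line that the arm cannot do raises ctrl.Unreachable and nothing moves.
- ticket.close_job(): hands the job in, once; it reports no verdict.
Trained networks look in the newest picture that a camera, given by its name, has taken for a name from the list of things; names that differ only in an ending like _2 or _b are one class to them, and where a whole thing is asked for, a point or a joint stands for the part that bears it (a point fixed in the world has none). Each returns a list of dicts, best first, with "p" (0 to 1); they miss things now and then, are a little off and sometimes report something else, mostly with a low value. They report only what shows in the picture. A call takes as long as a camera call.
- models.recognise(camera, target): "point" ([column, row] in pixels, amid what is visible of it).
- models.masks_of(camera, target): "mask" (400x640 bool, what is visible of it) and "point" ([column, row] in pixels, amid what is visible of it).
The state is a dict: "time": time; "qpos": joint angles; "qd": joint speeds; "tau": joint torques, N m; "tcp_pos": TCP position; "eef_rot": TCP orientation; "contact_force": force on the tool from outside, world axes, zero at the start; "wrist_torque": the same for the moment, N m; "width": finger opening in m.
Only numpy, scipy, OpenCV 4.12 (cv2) and the standard library are available. Lean on these libraries where they do the work, as an engineer would, in place of code of your own. Each camera call takes 0.05 s, during which the arm holds its last target.

## Working session

There is one attempt and no reset: what is moved stays moved. The work goes in short steps, each a Python script; the robot and the scene stay as the last script left them, time stands still between calls to the robot, and variables do not carry over. Pictures are saved under pics/ and viewed, and the job is handed in when it is done.

```bash
mkdir -p pics; ls; python3 - <<'E'
from station import ctrl,get_state,vision,models
import cv2
s=get_state();print(s['time'],s['tcp_pos'],s['eef_rot'],s['width'],ctrl.pinch_z)
for c in ['scene','side']:
    im,d=vision.grab_frame(c);cv2.imwrite(f'pics/{c}0.png',im)
    import numpy as np; np.save(f'pics/{c}0.npy',d)
    for t in ['work','work_post','work_face','work_nest','work_pivot','cube','idle_post','idle_nest','tape','ink','spare']:
        print(c,t,[(np.round(r['point']),round(r['p'],2)) for r in models.recognise(c,t)][:3])
E
```

```text
pics
0.0 [ 0.25214474 -0.57133086  0.23040883] [-8.86036646e-04  9.78467234e-01  2.06400189e-01 -2.20160552e-04] 0.08536415756433534 -0.0187
scene work [(array([283., 261.]), 0.84)]
scene work_post [(array([290., 217.]), 0.95), (array([161., 309.]), 0.29)]
scene work_face [(array([265., 241.]), 0.81)]
scene work_nest [(array([263., 249.]), 0.92)]
scene work_pivot []
scene cube [(array([273., 241.]), 0.56)]
scene idle_post [(array([382., 173.]), 0.82)]
scene idle_nest [(array([371., 193.]), 0.7), (array([262., 241.]), 0.28)]
scene tape [(array([170., 325.]), 0.88)]
scene ink [(array([439., 151.]), 0.98)]
scene spare [(array([355., 247.]), 0.56)]
side work [(array([325., 256.]), 0.6)]
side work_post [(array([314., 228.]), 0.5)]
side work_face [(array([321., 248.]), 0.95)]
side work_nest [(array([319., 245.]), 0.93)]
side work_pivot [(array([327., 255.]), 0.72)]
side cube [(array([329., 242.]), 0.67)]
side idle_post [(array([316., 176.]), 0.47)]
side idle_nest [(array([317., 189.]), 0.78), (array([322., 249.]), 0.63)]
side tape [(array([343., 322.]), 0.76)]
side ink [(array([315., 151.]), 0.62)]
side spare [(array([358., 218.]), 0.62)]
```

View pics/scene0.png

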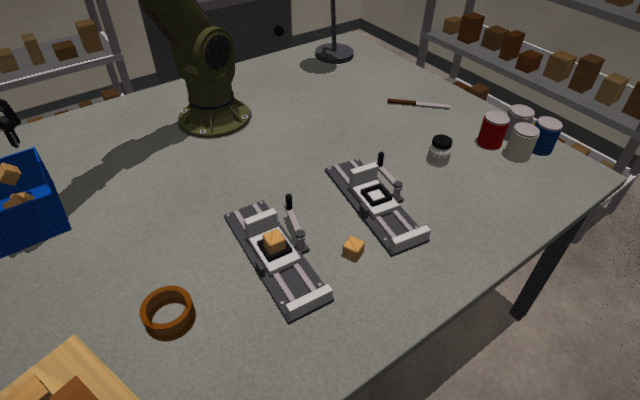

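View pics/side0.png

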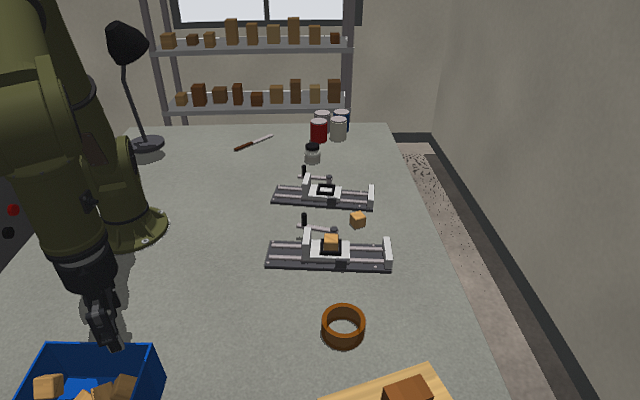

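```bash
python3 - <<'E'
from station import vision
for c in ['scene','side','wrist']:
    print(c,vision.camera_info(c))
E
```

```text
scene {'mtx': array([[427.33945127,   0.        , 325.88046846],
       [  0.        , 427.33945127, 197.88640826],
       [  0.        ,   0.        ,   1.        ]]), 'dist_coeffs': array([-0.04396354,  0.        ,  0.        ,  0.        ,  0.        ]), 'R': array([[ 0.59422993,  0.80401903,  0.02107566],
       [ 0.55629878, -0.39193885, -0.73274525],
       [-0.58088076,  0.44714352, -0.68017661]]), 't': array([-0.37178809, -0.26718509,  1.41395636])}
side {'mtx': array([[383.99684766,   0.        , 316.62391464],
       [  0.        , 383.99684766, 202.98237895],
       [  0.        ,   0.        ,   1.        ]]), 'dist_coeffs': array([-0.08711054,  0.        ,  0.        ,  0.        ,  0.        ]), 'R': array([[ 9.99497710e-01, -3.16787469e-02,  8.86150911e-04],
       [-1.70814030e-02, -5.62067516e-01, -8.26914949e-01],
       [ 2.66937060e-02,  8.26484461e-01, -5.62326312e-01]]), 't': array([-0.59274677,  0.08258816,  1.1981695 ])}
wrist {'mtx': array([[342.70045658,   0.        , 319.87607416],
       [  0.        , 342.70045658, 196.05835303],
       [  0.        ,   0.        ,   1.        ]]), 'dist_coeffs': array([-0.0185406,  0.       ,  0.       ,  0.       ,  0.       ]), 'hand_eye': array([[ 1.19902390e-04, -9.56084679e-01, -2.93090552e-01,
         7.49568749e-02],
       [ 9.99999990e-01,  1.37068153e-04, -3.80304704e-05,
        -7.07570181e-04],
       [ 7.65337306e-05, -2.93090545e-01,  9.56084686e-01,
        -1.42222387e-01],
       [ 0.00000000e+00,  0.00000000e+00,  0.00000000e+00,
         1.00000000e+00]])}
```

The loaded unit (cube at scene pixel 273,241) is the robot's right-hand one. The tape is at (170,325), the spare cube at (353,247) and the post top at (290,197). Next I'll build a height map of the unit from the depth images.

```bash
cat > h.py <<'E'
import numpy as np,cv2
from station import vision
def cloud(c,d,Rt=None):
    i=vision.camera_info(c)
    v,u=np.nonzero(d>0)
    p=cv2.undistortPoints(np.stack([u,v],1).astype(float)[:,None],i['mtx'],i['dist_coeffs'])[:,0]
    z=d[v,u]; X=np.c_[p*z[:,None],z]
    if Rt is None: W=(X-i['t'])@i['R']
    else:
        X=X@i['hand_eye'][:3,:3].T+i['hand_eye'][:3,3]; W=X@Rt[0].T+Rt[1]
    return W,u,v
def proj(c,P):
    i=vision.camera_info(c)
    return cv2.projectPoints(np.atleast_2d(P).astype(float),cv2.Rodrigues(i['R'])[0],i['t'],i['mtx'],i['dist_coeffs'])[0][:,0]
E
python3 - <<'E'
from h import *
for c in ['scene','side']:
    d=np.load(f'pics/{c}0.npy');W,u,v=cloud(c,d)
    im=cv2.imread(f'pics/{c}0.png')
    m=(W[:,0]>.3)&(W[:,0]<.9)&(W[:,1]>-.5)&(W[:,1]<.4)&(W[:,2]<.15)
    t=m&(abs(W[:,2])<.008);print(c,'table z',np.median(W[t,2]),t.sum())
    # map: 600x900 px, 1mm; columns = -y , rows = -x
    H=np.zeros((600,900,3),np.uint8)
    idx=np.nonzero(m)[0]; idx=idx[np.argsort(W[idx,2])]
    for k in idx:
        r=int((.9-W[k,0])*1000);q=int((.4-W[k,1])*1000)
        cv2.circle(H,(q,r),1,tuple(int(x) for x in cv2.applyColorMap(np.uint8([[np.clip(W[k,2]*2500,0,255)]]),cv2.COLORMAP_JET)[0,0]),-1)
    cv2.imwrite(f'pics/map_{c}.png',cv2.resize(H,(800,533)))
    for n,p in dict(scene=dict(cube=(273,241),spare=(353,247),idlepost=(381,160),post=(289,200),tape=(170,305),ink=(440,150)),side=dict(cube=(331,240),spare=(358,218),post=(304,219),idlepost=(304,172))) [c].items():
        a=(abs(u-p[0])<=1)&(abs(v-p[1])<=1)
        print(n,np.round(np.median(W[a],0),3))
E
```

```text
scene table z 0.001122524359198609 57969
cube [ 0.639 -0.154  0.076]
spare [ 0.73  -0.003  0.041]
idlepost [0.561 0.229 0.076]
post [ 0.559 -0.061  0.086]
tape [ 0.607 -0.392  0.001]
ink [0.605 0.417 0.057]
side table z -0.0002945967971977728 35675
cube [ 0.627 -0.162  0.076]
spare [ 0.72  -0.015  0.039]
post [ 0.554 -0.067  0.079]
idlepost [0.555 0.221 0.07 ]
```

View pics/map_scene.png

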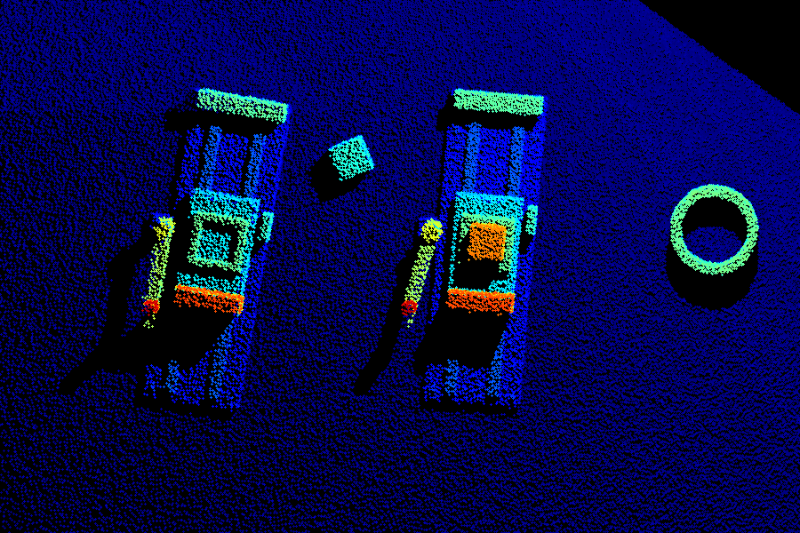

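View pics/map_side.png

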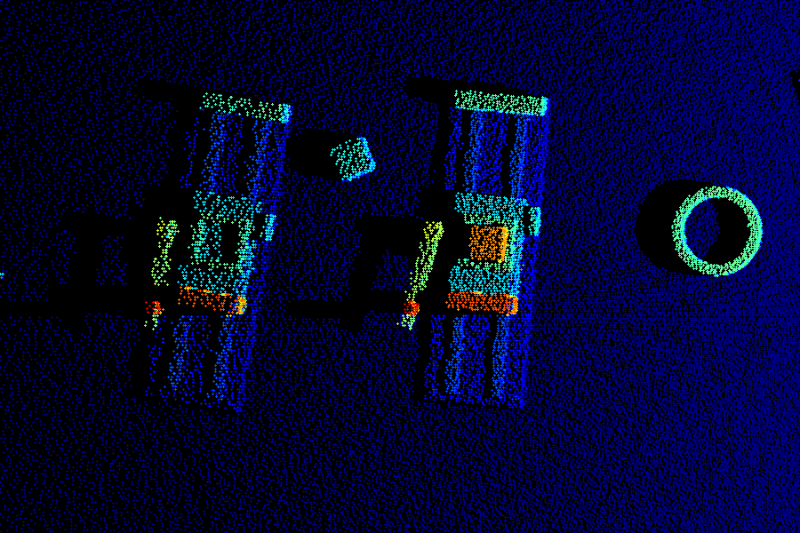

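```bash
cat > fit.py <<'E'
from h import *
from scipy.optimize import least_squares
def sdb(P,lo,hi):
    c=(np.array(lo)+hi)/2;h=(np.array(hi)-lo)/2
    q=abs(P-c)-h
    return np.linalg.norm(np.maximum(q,0),axis=1)+np.minimum(q.max(1),0)
def sdc(P,x,y,r,z0,z1):
    q=np.c_[np.hypot(P[:,0]-x,P[:,1]-y)-r,abs(P[:,2]-(z0+z1)/2)-(z1-z0)/2]
    return np.linalg.norm(np.maximum(q,0),axis=1)+np.minimum(q.max(1),0)
def model(P,s,a):
    d=[P[:,2],sdb(P,(-.175,-.055,0),(.175,.055,.012)),sdb(P,(.155,-.053,0),(.175,.053,.046)),
       sdb(P,(.021,-.055,0),(.051,-.045,.042)),
       sdb(P,(.025-s,-.038,.021),(.045-s,.038,.081)),
       sdb(P,(.082-s,-.02,.035),(.122-s,.02,.075)),
       sdb(P,(.025-s,-.038,.021),(.155-s,.038,.035)),
       sdc(P,.014,.062,.011,0,.059),
       sdc(P,.014-.09*np.sin(a),.062-.09*np.cos(a),.008,.053,.095)]
    rel=P[:,:2]-[.014,.062]; e=np.array([-np.sin(a),-np.cos(a)]);n=np.array([-e[1],e[0]])
    L=np.c_[rel@e,rel@n,P[:,2]]
    d.append(sdb(L,(0,-.008,.045),(.113,.008,.053)))
    return np.min(d,0)
def tol(W,x):
    c,s=np.cos(x[2]),np.sin(x[2]);q=W[:,:2]-x[:2]
    return np.c_[q[:,0]*c+q[:,1]*s,-q[:,0]*s+q[:,1]*c,W[:,2]]
def fit(W,x0,free_s=False):
    r=np.hypot(W[:,0]-x0[0],W[:,1]-x0[1])<.24
    L=tol(W,x0);W=W[r&(abs(L[:,1])<.12)&(W[:,2]>.006)&(abs(L[:,0])<.2)]
    f=lambda x:np.clip(model(tol(W,x),x[4],x[3]),-.02,.02)
    R=least_squares(f,x0,loss='cauchy',f_scale=.002,x_scale=[.01,.01,.05,.1,.01],diff_step=1e-5)
    return R.x,np.median(abs(f(R.x))),len(W)
def tow(x,p):
    c,s=np.cos(x[2]),np.sin(x[2]);return np.array([x[0]+c*p[0]-s*p[1],x[1]+s*p[0]+c*p[1]])
E
python3 - <<'E'
from fit import *
for init in [(.62,-.145,-.07,1.75,.095),(.63,.16,-.12,1.7,.095)]:
  for c in ['scene','side']:
    W,_,_=cloud(c,np.load(f'pics/{c}0.npy'))
    x,m,n=fit(W,np.array(init))
    print(c,np.round(x,4),m,n,'post',tow(x,(.014-.09*np.sin(x[3]),.062-.09*np.cos(x[3]))).round(4),'face',tow(x,(.025-x[4],0)).round(4))
E
```

```text
scene [ 0.6197 -0.1447 -0.0854  1.7607  0.0952] 0.0012860309309561373 6390 post [ 0.5524 -0.0597] face [ 0.5498 -0.1387]
side [ 0.6201 -0.1472 -0.0859  1.7799  0.0952] 0.0011845076364105193 4139 post [ 0.5532 -0.0605] face [ 0.5501 -0.1412]
scene [ 0.6177  0.1572 -0.1695  1.5709  0.092 ] 0.0015582865103694445 4725 post [0.5532 0.2311] face [0.5516 0.1685]
side [ 0.617   0.156  -0.1684  1.5674  0.0913] 0.001597634004226597 2320 post [0.5525 0.2296] face [0.5517 0.1671]
```

```bash
cat > plan.py <<'E'
from fit import *
from station import ctrl,get_state,vision,models,ticket
from scipy.spatial.transform import Rotation as Ro
X=np.array([.620,-.146,-.0857,1.77,.095])
def q(yaw):  # yaw of tool x in unit frame
    w=yaw+X[2];c,s=np.cos(w),np.sin(w)
    return np.roll(Ro.from_matrix([[c,s,0],[s,-c,0],[0,0,-1]]).as_quat(),1)
def W(ux,uy,z): return np.r_[tow(X,(ux,uy)),z]
def post(a): return np.array([.014-.09*np.sin(a),.062-.09*np.cos(a)])
def tang(a): return np.array([np.cos(a),-np.sin(a)])
def st(l=''):
    s=get_state();p=tol(np.atleast_2d(s['tcp_pos']),X)[0]
    print(l,round(s['time'],2),'unit',p.round(4),'F',np.round(s['contact_force'],1),'w',round(s['width'],3));return s
E
python3 - <<'E'
from plan import *
print(get_state()['time'])
for ux,uy,z,y in [(-.125,0,.25,0),(-.125,0,.055,0),(.014,0,.055,0)]: print(np.round(ctrl.ik(W(ux,uy,z),q(y)),2))
for a in [1.77,1.3,.9,.5,0]:
    p=post(a)-tang(a)*.019; r=ctrl.ik(W(*p,.066),q(-a)); print(a,None if r is None else np.round(r,2))
E
```

```text
1.2
[ 0.46  0.33 -0.33  1.76  0.12  1.08 -1.57]
[ 0.35  0.56 -0.2   2.01  0.19  0.59 -1.63]
[ 0.29  0.72 -0.18  1.63  0.16  0.81 -1.61]
1.77 [ 0.71  0.89 -1.23  1.87  0.95  1.12  1.96]
1.3 [ 0.02  0.59  0.13  1.9  -0.12  0.66 -2.73]
0.9 [ 0.14  0.6   0.04  1.86 -0.04  0.68 -2.35]
0.5 [ 0.24  0.63 -0.03  1.79  0.03  0.72 -1.97]
0 [ 0.34  0.68 -0.17  1.67  0.15  0.81 -1.56]
```

```bash
python3 - <<'E'
from plan import *
s=get_state();
P=np.array(s['qpos'])
for a in [1.77,1.3,.5,0]:
    p=post(a)-tang(a)*.019; r=ctrl.ik(W(*p,.066),q(np.pi-a)); print(a,None if r is None else np.round(r,2))
ctrl.movep(W(-.13,0,.22),q(np.pi)); st('above')
ctrl.close_gripper(); st('closed')
ctrl.movel(W(-.125,0,.055),max_speed=.15); s=st('down'); print(np.round(s['qpos'],2))
for c in ['scene','side']:
    im,d=vision.grab_frame(c);cv2.imwrite(f'pics/{c}1.png',im);np.save(f'pics/{c}1.npy',d)
    x,y=proj(c,W(-.05,0,.05))[0]; cv2.imwrite(f'pics/{c}1z.png',cv2.resize(im[int(y)-80:int(y)+70,int(x)-80:int(x)+80],None,fx=4,fy=4,interpolation=cv2.INTER_CUBIC))
E
```

```text
1.77 [ 0.39  0.64 -0.57  1.87  0.48  0.76 -0.73]
1.3 [ 0.51  0.65 -0.64  1.89  0.54  0.78 -0.24]
0.5 [ 0.66  0.72 -0.74  1.78  0.62  0.88  0.62]
0 [ 0.71  0.81 -0.85  1.66  0.7   1.    1.11]
above 3.01 unit [-0.13   -0.0011  0.2198] F [ 0.4 -0.5  0.6] w 0.086
closed 3.77 unit [-0.13  0.    0.22] F [ 0.1 -0.8 -0.2] w -0.0
down 5.03 unit [-1.245e-01  1.000e-04  5.570e-02] F [0.6 0.5 0.3] w 0.0
[ 0.72  0.66 -0.79  2.    0.68  0.76  1.01]
```

View pics/scene1z.png

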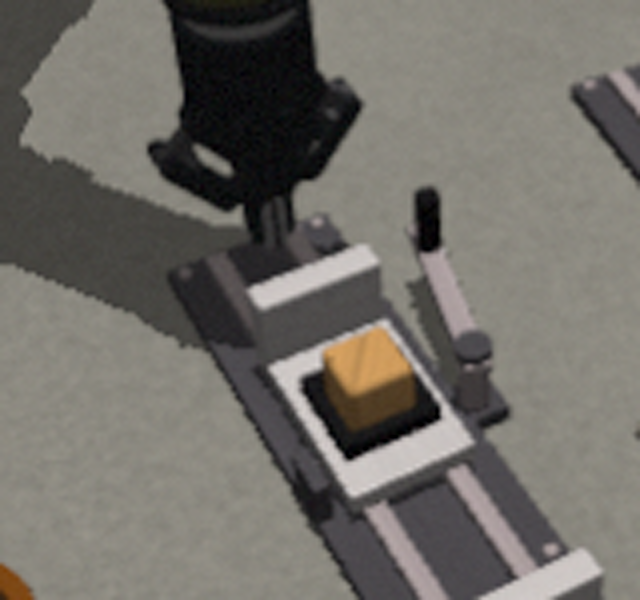

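View pics/side1z.png

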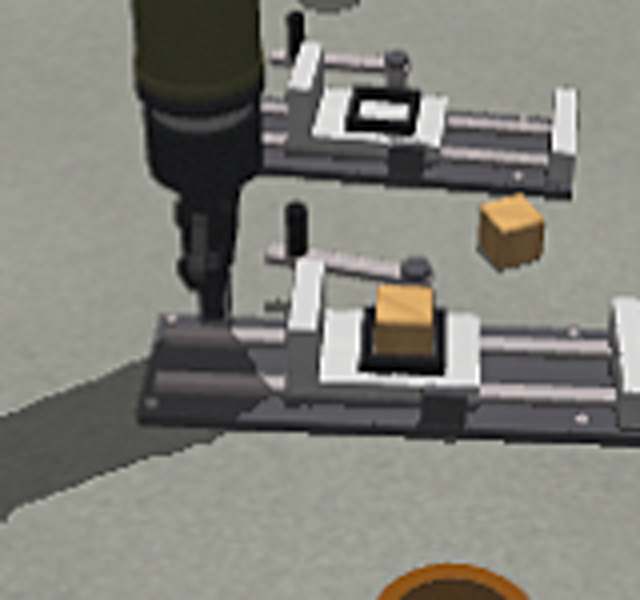

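```bash
python3 - <<'E'
from plan import *
for c in ['scene','side']:
    L=tol(cloud(c,np.load(f'pics/{c}1.npy'))[0],X)
    m=(abs(L[:,0]+.125)<.05)&(abs(L[:,1])<.075)&(L[:,2]>.05)&(L[:,2]<.2);L=L[m]
    for z in np.arange(.05,.19,.01):
        k=L[(L[:,2]>=z)&(L[:,2]<z+.01)]
        if len(k)>2: print(c,round(z,3),len(k),'dx',(np.percentile(k[:,0],[5,95])+.1245).round(3),'y',np.percentile(k[:,1],[3,97]).round(3))
E
```

```text
scene 0.05 4 dx [0.008 0.046] y [-0.005  0.074]
scene 0.06 26 dx [0.005 0.012] y [-0.011  0.012]
scene 0.07 37 dx [-0.     0.046] y [-0.011  0.073]
scene 0.08 36 dx [-0.002  0.012] y [-0.012  0.013]
scene 0.09 33 dx [0.005 0.027] y [-0.012  0.074]
scene 0.1 86 dx [-0.005  0.014] y [-0.027  0.029]
scene 0.11 136 dx [-0.008  0.014] y [-0.034  0.038]
scene 0.12 106 dx [-0.007  0.018] y [-0.043  0.045]
scene 0.13 120 dx [0.001 0.018] y [-0.05   0.052]
scene 0.14 185 dx [-0.003  0.018] y [-0.059  0.059]
scene 0.15 183 dx [-0.005  0.02 ] y [-0.055  0.055]
scene 0.16 141 dx [-0.001  0.02 ] y [-0.04   0.036]
scene 0.17 49 dx [-0.004  0.013] y [-0.038  0.038]
scene 0.18 45 dx [0.003 0.036] y [-0.036  0.027]
scene 0.19 120 dx [0.006 0.038] y [-0.035  0.027]
side 0.05 11 dx [0.034 0.049] y [0.07  0.075]
side 0.06 23 dx [-0.01   0.049] y [-0.014  0.072]
side 0.07 34 dx [-0.01   0.047] y [-0.016  0.073]
side 0.08 24 dx [-0.009  0.047] y [-0.016  0.074]
side 0.09 7 dx [-0.005  0.047] y [-0.017  0.074]
side 0.1 19 dx [-0.008  0.014] y [-0.034 -0.004]
side 0.11 12 dx [-0.01   0.013] y [-0.043 -0.014]
side 0.12 40 dx [-0.014  0.017] y [-0.052  0.015]
side 0.13 33 dx [-0.016  0.017] y [-0.061 -0.005]
side 0.14 73 dx [-0.013  0.015] y [-0.063 -0.016]
side 0.15 66 dx [-0.016  0.019] y [-0.059  0.007]
side 0.16 55 dx [-0.017  0.017] y [-0.043 -0.012]
side 0.17 28 dx [-0.007  0.011] y [-0.042 -0.027]
side 0.18 56 dx [-0.022  0.033] y [-0.039 -0.013]
side 0.19 93 dx [-0.03   0.036] y [-0.039 -0.005]
```

```bash
python3 - <<'E'
from plan import *
ctrl.movel(W(-.084,0,.055),max_speed=.08); st('near')
ctrl.movel(W(.008,0,.055),max_speed=.045); st('pushed')
x=.008
while x<.022:
    x+=.0015; ctrl.movel(W(x,0,.055),max_speed=.02); s=st()
    if np.hypot(*s['contact_force'][:2])>10: break
for c in ['scene','side']:
    im,d=vision.grab_frame(c);cv2.imwrite(f'pics/{c}2.png',im);np.save(f'pics/{c}2.npy',d)
    x,y=proj(c,W(.0,0,.05))[0]; cv2.imwrite(f'pics/{c}2z.png',cv2.resize(im[int(y)-80:int(y)+70,int(x)-80:int(x)+80],None,fx=4,fy=4,interpolation=cv2.INTER_CUBIC))
    print(fit(cloud(c,d)[0],np.r_[X[:4],0]))
E
```

```text
near 5.79 unit [-0.0845  0.0001  0.0548] F [-0.6 -0.2 -1. ] w 0.0
pushed 7.98 unit [0.008  0.0002 0.0551] F [-1.1 -0.8 -0.4] w 0.0
 8.23 unit [0.0097 0.0002 0.0551] F [-1.  -0.3 -0. ] w 0.0
 8.48 unit [0.0113 0.0002 0.0551] F [-0.6  0.9  0.6] w -0.0
 8.73 unit [0.0128 0.0001 0.055 ] F [ 0.6 -0.  -0.3] w 0.0
 8.98 unit [0.0135 0.     0.0549] F [-4.   1.1  2.9] w -0.0
 9.23 unit [0.0135 0.     0.0549] F [-10.    0.8   6.3] w -0.0
 9.48 unit [ 0.0135 -0.      0.0548] F [-14.6   1.8   9.9] w -0.0
(array([ 6.19800501e-01, -1.45117328e-01, -9.31623292e-02,  1.75086031e+00,
        3.11219350e-04]), np.float64(0.02), 20275)
(array([ 0.61990274, -0.14750805, -0.08569419,  1.77918523,  0.00264882]), np.float64(0.02), 12026)
```

View pics/scene2z.png

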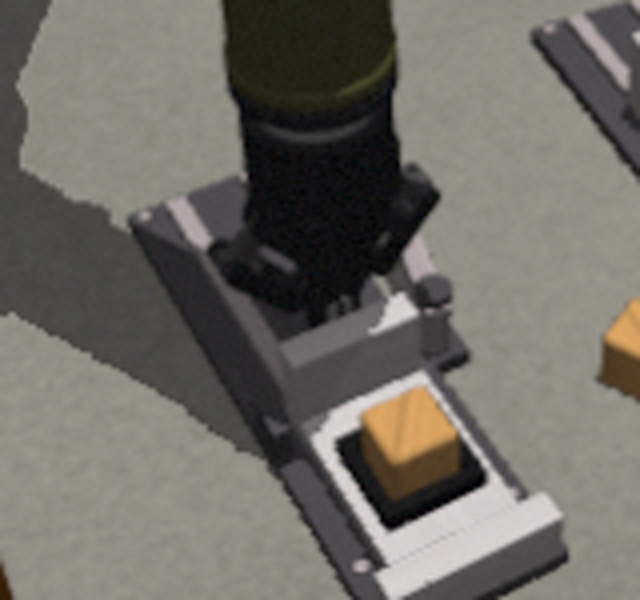

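View pics/side2z.png

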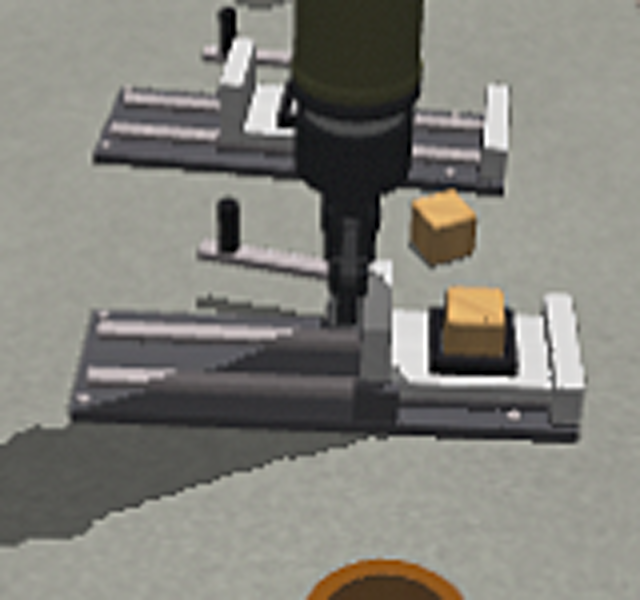

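```bash
python3 - <<'E'
from plan import *
ctrl.movel(W(-.05,0,.055),max_speed=.1); st('back')
ctrl.movel(W(-.06,0,.16),max_speed=.2)
a=1.77
p=post(a)-tang(a)*.048
ctrl.movep(W(*p,.16),q(np.pi-a)); st('above')
ctrl.movel(W(*p,.068),max_speed=.15); s=st('down')
print(np.round(s['qpos'],2))
for c in ['scene','side']:
    im,d=vision.grab_frame(c);cv2.imwrite(f'pics/{c}3.png',im);np.save(f'pics/{c}3.npy',d)
    x,y=proj(c,W(.0,0,.05))[0]; cv2.imwrite(f'pics/{c}3z.png',cv2.resize(im[int(y)-80:int(y)+70,int(x)-80:int(x)+80],None,fx=4,fy=4,interpolation=cv2.INTER_CUBIC))
E
```

```text
back 10.4 unit [-0.0489 -0.      0.0552] F [ 0.8 -0.2 -0.5] w 0.0
above 12.57 unit [-0.0649  0.1265  0.1594] F [-0.1 -0.3 -0.3] w -0.0
down 13.34 unit [-0.0643  0.1269  0.0686] F [-0.1 -0.6  0.3] w 0.0
[ 0.2   0.61 -0.34  1.86  0.3   0.72 -0.59]
```

View pics/scene3z.png

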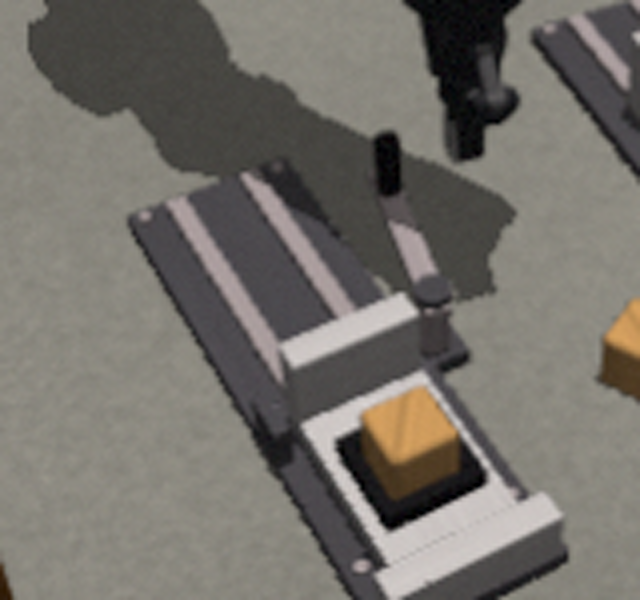

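View pics/side3z.png

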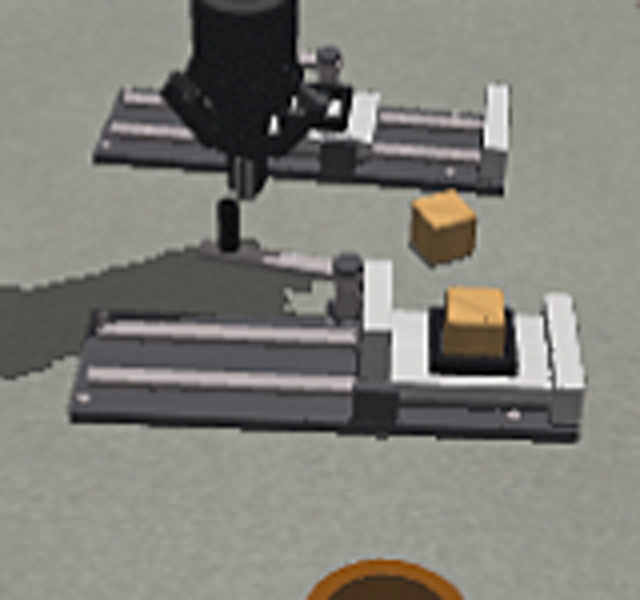

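The slide is flush at the stop, the cube is seated and the fingertips are outside the post. Next I'll sweep the latch closed.

```bash
python3 - <<'E'
from plan import *
ctrl.movel(W(*(post(1.77)-tang(1.77)*.021),.068),max_speed=.06); st('near')
for a in list(np.arange(1.6,.15,-.18))+[.1,.05]:
    ctrl.movel(W(*(post(a)-tang(a)*.0195),.068),q(np.pi-a),max_speed=.06); s=st(f'{a:.2f}')
    if np.linalg.norm(s['contact_force'])>20: print('STOP');break
else:
    for k in range(10):
        off=.0195-.0045-.0015*k+.0045
        ctrl.movel(W(*(post(0)-tang(0)*off),.068),q(np.pi),max_speed=.03); s=st(f'end {off:.4f}')
        if np.hypot(*s['contact_force'][:2])>8: break
for c in ['scene','side']:
    im,d=vision.grab_frame(c);cv2.imwrite(f'pics/{c}4.png',im);np.save(f'pics/{c}4.npy',d)
    x,y=proj(c,W(.0,0,.05))[0]; cv2.imwrite(f'pics/{c}4z.png',cv2.resize(im[int(y)-80:int(y)+70,int(x)-80:int(x)+80],None,fx=4,fy=4,interpolation=cv2.INTER_CUBIC))
E
```

```text
near 14.04 unit [-0.07    0.1001  0.0681] F [-0.4  0.4 -0.6] w -0.0
1.60 14.47 unit [-0.0753  0.0844  0.068 ] F [ 0.4  0.2 -0.1] w 0.0
1.42 14.9 unit [-0.0778  0.0682  0.068 ] F [-0.2 -0.1  0.9] w 0.0
1.24 15.32 unit [-0.0774  0.0517  0.068 ] F [-0.1 -0.5  0.1] w -0.0
1.06 15.75 unit [-0.0741  0.0355  0.068 ] F [-0.2  0.  -0.3] w 0.0
0.88 16.18 unit [-0.0679  0.0202  0.068 ] F [0.1 0.9 0.1] w 0.0
0.70 16.6 unit [-0.0591  0.0063  0.068 ] F [-0.3  0.9  0.4] w -0.0
0.52 17.02 unit [-0.0479 -0.0059  0.0679] F [-0.1  0.5 -0. ] w 0.0
0.34 17.45 unit [-0.0347 -0.0159  0.068 ] F [-0.2  0.5  0.1] w -0.0
0.16 17.88 unit [-0.0199 -0.0232  0.068 ] F [-1.   0.2 -0.6] w 0.0
0.10 18.12 unit [-0.0146 -0.0253  0.068 ] F [-0.3 -0.4 -0.6] w 0.0
0.05 18.38 unit [-0.0101 -0.0267  0.068 ] F [0.6 0.2 0.5] w -0.0
end 0.0195 18.68 unit [-0.0056 -0.0279  0.068 ] F [-0.5  0.6 -1. ] w 0.0
end 0.0180 18.93 unit [-0.0055 -0.0279  0.0679] F [-4.7  1.1  2.8] w -0.0
end 0.0165 19.18 unit [-0.0054 -0.0279  0.0677] F [-9.7  0.6  5.4] w 0.0
```

View pics/scene4z.png

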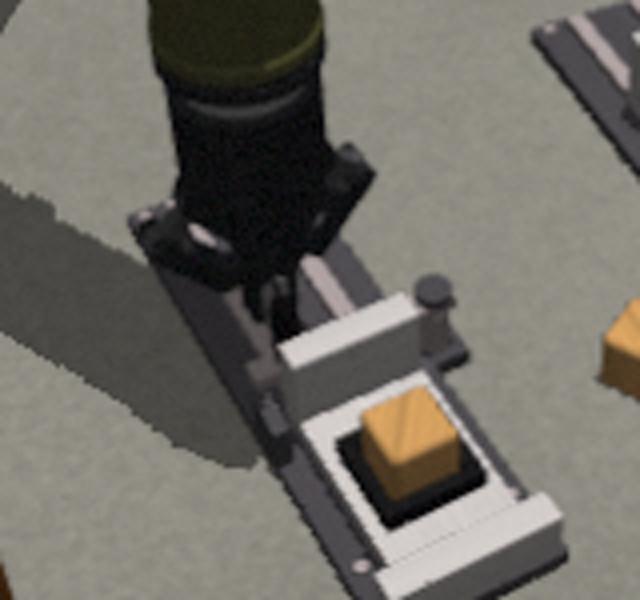

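View pics/side4z.png

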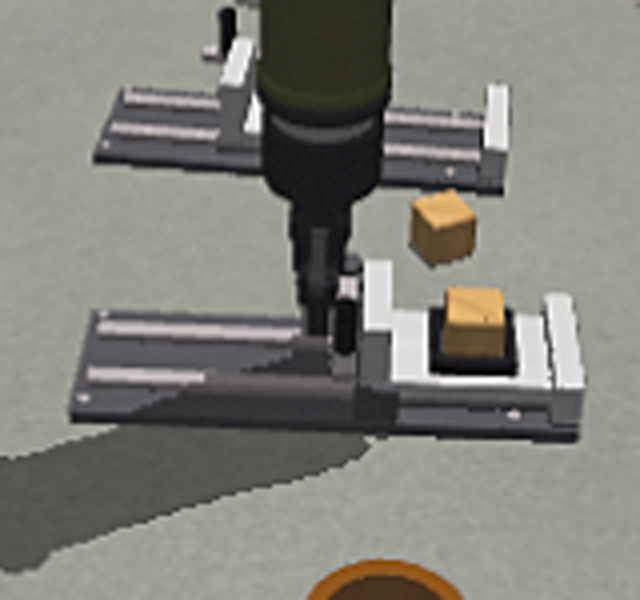

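The force rose at exactly the geometric closed position, so the latch is on its stop. I'll retreat and verify.

```bash
python3 - <<'E'
from plan import *
ctrl.movel(W(-.07,-.028,.068),max_speed=.1); ctrl.movel(W(-.12,-.028,.22),max_speed=.2); 
ctrl.movep(np.array([.33,-.35,.3]),q(np.pi));st('away')
for c in ['scene','side']:
    im,d=vision.grab_frame(c);cv2.imwrite(f'pics/{c}5.png',im)
    print(fit(cloud(c,d)[0],np.r_[X[:3],.05,.002]))
    print(fit(cloud(c,d)[0],np.array([.617,.1565,-.169,1.57,.092])))
    x,y=proj(c,W(.0,0,.05))[0]; cv2.imwrite(f'pics/{c}5z.png',cv2.resize(im[int(y)-80:int(y)+70,int(x)-80:int(x)+80],None,fx=4,fy=4,interpolation=cv2.INTER_CUBIC))
E
```

```text
away 22.07 unit [-0.2708 -0.2271  0.2996] F [ 0.7  0.4 -1.5] w 0.0
(array([ 6.19677662e-01, -1.45302863e-01, -9.18150863e-02, -1.35482061e-03,
        1.95141981e-04]), np.float64(0.0012895645534468118), 6126)
(array([ 0.61766554,  0.1570039 , -0.1689499 ,  1.58022411,  0.0920991 ]), np.float64(0.0015872216786302733), 4767)
(array([ 0.62001001, -0.14739579, -0.08812463,  0.00478894,  0.00086208]), np.float64(0.0012123285333429943), 3946)
(array([ 0.61732602,  0.1560258 , -0.1704395 ,  1.5497382 ,  0.09160542]), np.float64(0.0016021861169716704), 2331)
```

View pics/scene5.png

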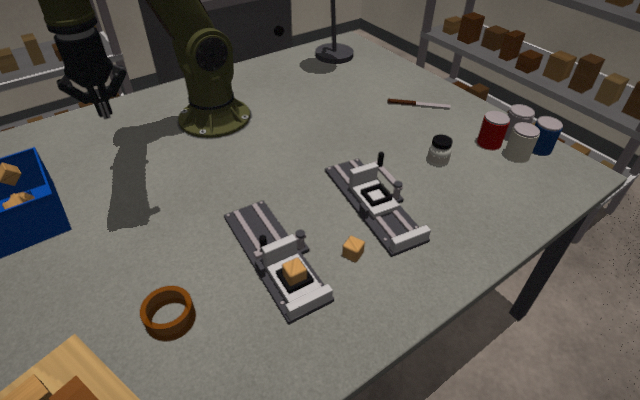

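View pics/side5z.png

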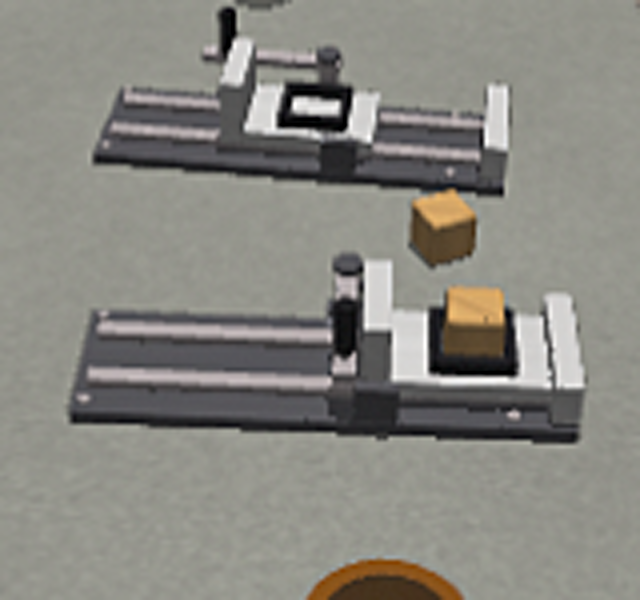

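The slide is home, the bar is across the track (post at scene 263,241), the cube is seated in its nest, and everything else looks unchanged.

```bash
python3 -c "
from station import ticket;ticket.close_job()"
```

```text
the job is handed in; nothing more can be done
```

I pushed the loaded (right-hand) slide in against its end stop with the shut fingertips. Then I swept the latch post round until the bar met its closed stop, backed the arm clear and handed the job in at about 22 s.

| Last check | Scene camera | Side camera |
|---|---|---|
| Slide distance from home | 0.2 mm | 0.9 mm |
| Latch angle (0 = closed) | -0.001 rad | 0.005 rad |

- **Force at the stops:** the tool's forward motion stopped while the force rose to 10–18 N, both at the end stop and at the latch stop. That was well below the limits.
- **Cube:** in both pictures it still sits square in its nest.
- **Empty unit:** its fitted pose is the same as before within about 1 mm and 0.02 rad.
- **Other things:** the tape, ink jar and spare cube look unmoved in the final pictures, though I did not re-measure them.
- **Disagreements:** the two cameras place the unit about 2 mm apart in y, which is within calibration. Two mid-task fits, taken while the gripper hid part of the unit, were unusable, so I repeated them at the end with a clear view.

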